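# Mix the heated sample tube on the touch vortex mixer

### The arm

A 6-joint arm with a two-finger parallel gripper is mounted at the origin on the work surface. World frame = base frame: x ahead of the robot, y to its left, z up, the work surface at z = 0. Lengths are in m, angles in rad, forces in N, time in s.
With the tool pointing down it reaches from about 0.325 to 0.875 m from the base axis. Payload 4.4 kg.
Tool frame: the origin (TCP) lies at the very end of the fingers, on their centre line; the grasp point (between the pads) lies 19 mm behind it; z points along the fingers, y is the line along which they close (so a half turn about z gives the same grasp; the last joint's range is limited). The gripper opens to 85 mm and grips with 20 to 120 N. Pads are 22 mm wide; open, the fingers measure 114 mm over their backs; the gripper's body (76 mm by 85 mm) begins 54 mm behind the grasp point. The pads swing forward as they close: fully open they stand 13 mm farther back than shut.
Start: joints at [-1.323, 0.207, 1.542, -0, 1.393, -0.15], TCP at [0.223, -0.53, 0.231] pointing down, gripper open.
Joint ranges: [-2.73, 2.73], [-0.86, 2.22], [0.23, 2.46], [-1.11, 4.25], [0.08, 2.63], [-2.82, 2.82]. Speed limits (rad/s): [2.79, 2.79, 3.14, 3.14, 3.14, 3.14].

### API

Orientations are given as a rotation vector (axis times angle).
In Python, from station import ctrl, optics, order gives the robot as it stands.
- The arm moves only by the tool arm_command, never from a script. Its argument "moves" is a list of rows, each an object with "travel": the shift along the tool's x, y, z in cm, a list of three; "twist": the turn, a rotation vector about the tool's x, y, z in degrees, a list of three; "jaw": the finger opening in cm, from 0 to 8.54. In form: [{"travel": [x, y, z], "twist": [wx, wy, wz], "jaw": jaw}, ...]. A call has 1 to 8 rows; each row is the pose to reach, as a shift and turn from the pose commanded when the call began, along the tool's axes at that moment; what a row does not reach only later rows make up. A row lasts 1/12 s, in which the tool goes at most 41.7 mm and 7.16 degrees, less where a joint would pass 70% of its speed; a pose out of reach is approached as far as the arm can. A call with a gripper value outside its range is refused whole. The fingers move at their own pace and stop on an object; "newtons" is the grip in N (left out, the last holds). Time passes only in rows, so rows that repeat a pose let the fingers close. It gives the time, the measured TCP pose, the force, the opening and the grip force at its end, in the units of the state.
- ctrl.state(): the state, without advancing time (a new reading comes with each control period).
- optics.get_image(name): name is "scene" or "top"; returns a dict with "image" (384x512x3 uint8, blue, green, red), "fx", "fy", "cx", "cy" (pixels), "k1" (the pictures are not rectified: a ray, as slopes to the right and down, at radius r is drawn at 1 + k1 r^2 times it, then the intrinsics apply), "origin" and "orientation" of the camera in the world. Camera axes: x right, y up, looking along -z (the intrinsics and any distortion apply to the point x, -y, -z); pixel columns grow to the right and rows downward; lengths in m; the calibration is good to about 2 mm. A picture is of the moment at which its call begins. There is no depth.
- order.hand_in(): hands the job in; it is judged then, once.
The state is a dict: "time_s": time; "joint_positions": joint angles; "joint_vel": joint speeds; "joint_torque": joint torques, N m; "ee_pos": TCP position; "tool_rot": TCP orientation; "contact_force": force on the tool from outside, world axes, zero at the start; "torque": the same for the moment, N m; "gripper_width": opening from 0.0 (shut) to 1.0 (fully open); "grip_force": force on a finger pad.
Only numpy, scipy, OpenCV 4.12 (cv2) and the standard library are available. Lean on these libraries where they do the work, as an engineer would, in place of code of your own. Each camera call takes 0.05 s, during which the arm holds its last target. There are 200 camera calls.

### The job

Lift the clear hood off the tube heater by its knob and set it down upright on the green mat, without dropping it. Then draw the orange-capped tube out of the block, hold it upright and press its tip into the rubber cup of the vortex mixer, which runs only while its spring-loaded head is pressed: keep the head about 4 mm down, half its travel, for about two seconds, and finish still holding the tube pressed there. Leave the other tubes in the block and everything else on the bench where it stands.

Things in the scene. Friction and masses are not known exactly. Their poses are not given: they have to be found in the camera images.
- heater: fixed tube heater, white housing 270 (x) x 150 (y) mm, panel at -x, deck 77 mm high; origin under its centre, z up. Its aluminium block (165 x 85 mm, top at z = 85 mm) is centred at x = +40 mm; four 18.5 mm tube wells lie in a row at x = -17, 21, 59, 97 mm, y = 0, floors at z = 30 mm. Three hold tubes, the orange one in any of them. The small dark side wells are empty
- lid: loose clear hood, an open-bottomed box 180 (x) x 100 (y) x 85 mm, 4 mm walls, blue lower edges, about 0.3 kg; origin at the centre of its open underside. It stands on the heater's deck around the block, 3.5 mm play; raise it 85 mm to clear the tubes. Round black knob on the roof: 30 mm wide from 95 to 112 mm above the origin, top at 116 mm; grip at about 107 mm
- mat: green rubber bench mat, fixed, 220 (x) x 200 (y) x 3 mm thick; origin under its centre. It lies to the left or the right of the heater, the mixer on the other side
- tube_orange: sample tube with orange screw cap, about 25 g, standing in a well: 120 mm long, 17 mm wide, lowest 18 mm conical (8 mm wide at the tip); cap 23 mm wide, from 98 to 120 mm. Origin at the centre of the tip, z along the tube to the cap. Other tubes stand 38 mm or more away along the heater's x: grip the cap at about 108 mm, fingers closing along the heater's y
- mixer: fixed touch-run vortex mixer: blue housing, base 155 (x) x 125 (y) mm, 108 mm high, panel at -x; origin under its centre. On its axis, above, the black rubber cup of the head; rim 139 mm above the bench when not pressed
- cup (a point): centre of the inner floor of the mixer's rubber cup, where the tip of the tube is pressed; 128 mm above the bench when not pressed, moves down with the head. The cup's bore is about 25 mm wide at the floor, 40 mm at the rim, 11 mm deep
- mixer_head (a joint): how far the mixer's head is pressed down, m: 0 = up, stop at 0.008. Starts to move at about 3 N and needs about 1 N more for each mm (about 7 N at 4 mm)
- flask: stoppered conical glass flask, green tinted, 82 mm wide at the base, 137 mm tall; origin under its centre. Bystander
- beaker: empty glass beaker, 68 mm wide, 90 mm tall; origin under its centre. Bystander
- reagent: amber reagent bottle with a blue cap, 66 mm wide, 150 mm tall; origin under its centre. Bystander
- timer: orange sand timer, 44 mm wide, 90 mm tall, standing; origin under its centre. Bystander
- bulb: red rubber pipette bulb standing on its base, 52 mm wide, 70 mm tall; origin under its centre. Bystander
- tube_blue: tube like the orange-capped one but with a blue cap; stays in the block
- tube_white: tube like the orange-capped one but with a white cap; stays in the block

How it is judged:
By the outcome, as a careful person would: the job done as asked, in the order asked, and still so for the second after the job is handed in, while the arm keeps its last pose, push and grip.
It also fails if it takes over 64 s, if anything falls off the work surface, if the arm or the gripper's body presses on something with over 40 N, if the wrist force passes 120 N, or if a joint passes its speed limit or range.

## Working session

There is one attempt and no reset: what is moved stays moved. The work goes in short steps, Python scripts to look and compute and a tool call to move; the robot and the scene stay as the last step left them, time stands still between calls to the robot, and variables do not carry over. Pictures are saved under pics/ and viewed, at most 10 in all, crops included, and the job is handed in when it is done.

Besides the shell and the picture viewer there is one more tool, called after ">>>" by a JSON object that holds its "fn" and its "kwargs". arm_command: Moves the arm, as the interface text tells. Its arguments: {"type":"object","properties":{"moves":{"type":"array"},"newtons":{"type":"number"}},"required":["moves"]}

```bash
mkdir -p pics
cat > h.py <<'E'
import numpy as np, cv2
from scipy.spatial.transform import Rotation as R
from station import ctrl, optics, order
def rays(c,px):
    K=np.array([[c['fx'],0,c['cx']],[0,c['fy'],c['cy']],[0,0,1.]])
    u=cv2.undistortPoints(np.array(px,float).reshape(-1,1,2),K,np.array([c['k1'],0,0,0.])).reshape(-1,2)
    d=np.c_[u[:,0],-u[:,1],-np.ones(len(u))]
    o=np.array(c['orientation'],float)
    M=o if o.shape==(3,3) else R.from_rotvec(o).as_matrix()
    return np.array(c['origin']),d@M.T
def onplane(c,px,z):
    o,d=rays(c,px); return o+d*((z-o[2])/d[:,2])[:,None]
def tri(c1,p1,c2,p2):
    o1,d1=rays(c1,[p1]);o2,d2=rays(c2,[p2]);A=np.c_[d1[0],-d2[0]]
    s=np.linalg.lstsq(A,o2-o1,rcond=None)[0];a=o1+s[0]*d1[0];b=o2+s[1]*d2[0]
    return (a+b)/2,np.linalg.norm(a-b)
E
python3 - <<'E'
from h import *
for n in ("scene","top"):
    c=optics.get_image(n);cv2.imwrite(f"pics/{n}0.png",c['image'])
    np.save(f"{n}0.npy",c,allow_pickle=True)
    print({k:v for k,v in c.items() if k!='image'})
print(ctrl.state())
E
```

```text
{'fx': 353.7014578150204, 'fy': 353.7014578150204, 'cx': 256.534427436446, 'cy': 191.62557488771893, 'k1': -0.011683241370839852, 'origin': array([0.98597396, 0.46194574, 0.59240563]), 'orientation': array([0.34879651, 1.08159757, 2.27682253])}
{'fx': 428.9959427714849, 'fy': 428.9959427714849, 'cx': 250.9196963561652, 'cy': 186.88580110076853, 'k1': -0.1285287628215293, 'origin': array([ 0.5081553 , -0.01545064,  1.17314826]), 'orientation': array([ 0.10132469, -0.08431534, -1.58226156])}
{'time_s': 0.1, 'joint_positions': array([-1.32350635e+00,  2.07324707e-01,  1.54279938e+00,  2.89024655e-05,
        1.39351362e+00, -1.50492356e-01]), 'joint_vel': array([-0.00190406, -0.00201508, -0.0037577 , -0.00040871,  0.00012154,
        0.00078976]), 'joint_torque': array([-9.73623428e-04, -3.84094584e+01, -2.92548931e+01, -4.10482016e-04,
        4.80970804e-03, -6.86498709e-06]), 'ee_pos': array([ 0.22257492, -0.5294407 ,  0.23025316]), 'tool_rot': array([-3.07765799e+00, -6.20311909e-01,  1.10713704e-04]), 'contact_force': array([ 0.01262487,  0.11619024, -0.49217348]), 'torque': array([ 0.00932722, -0.00045582,  0.01322463]), 'grip_force': 0.0, 'gripper_width': 0.9981542773828163}
```

View pics/scene0.png

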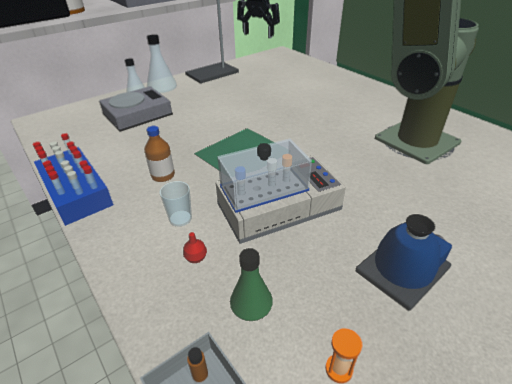

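View pics/top0.png

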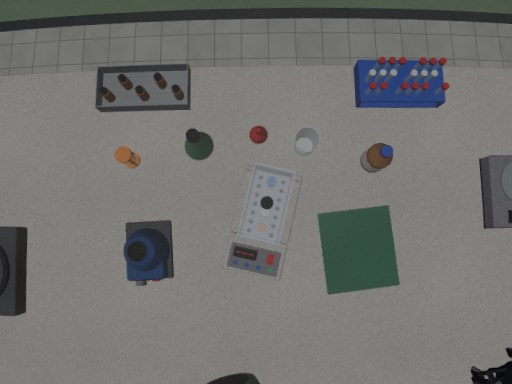

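The scene picture shows the hood on the heater, with the knob at about (264,151) and the orange cap at (287,160). In the top picture the knob is at (267,203), the orange cap at (262,228), the mixer at (147,250) and the mat at (358,249). The mat lies on the right and the mixer on the left. Next I'll take enlarged crops and masks.

Run:
```python
from h import *
t=np.load("top0.npy",allow_pickle=True).item();s=np.load("scene0.npy",allow_pickle=True).item()
def blobs(c,name,lo,hi,box,amin=15):
    x0,y0,x1,y1=box;h=cv2.cvtColor(c['image'],cv2.COLOR_BGR2HSV)[y0:y1,x0:x1]
    m=cv2.inRange(h,np.array(lo),np.array(hi));n,_,st,ce=cv2.connectedComponentsWithStats(m)
    for i in range(1,n):
        if st[i,4]>=amin: print(name,ce[i]+[x0,y0],st[i]+[x0,y0,0,0,0])
    return m
blobs(t,'knob t',(0,0,0),(180,255,60),(240,180,295,225))
blobs(s,'knob s',(0,0,0),(180,255,60),(240,135,290,175))
blobs(t,'or t',(5,40,120),(25,255,255),(235,205,295,245),5)
blobs(s,'or s',(5,60,120),(25,255,255),(270,140,305,185),5)
blobs(t,'cup t',(0,0,0),(180,110,60),(120,215,180,285))
blobs(s,'cup s',(0,0,0),(180,110,60),(395,205,445,250))
h=cv2.cvtColor(t['image'],cv2.COLOR_BGR2HSV)
m=cv2.inRange(h,(60,80,30),(95,255,140));m[:,:310]=0;m[:190]=0;m[310:]=0;m[:,405:]=0
cn=max(cv2.findContours(m,0,1)[0],key=cv2.contourArea)
r=cv2.minAreaRect(cn);print('mat',r);p=onplane(t,cv2.boxPoints(r),.003);print(p, p.mean(0))
def big(c,b,k): return cv2.resize(c['image'][b[1]:b[3],b[0]:b[2]],None,fx=k,fy=k,interpolation=cv2.INTER_CUBIC)
a=big(t,(220,155,310,285),4.5)[:580];b=big(t,(115,210,185,290),4);d=big(s,(390,205,460,270),4)
H=a.shape[0];W=a.shape[1];cv=np.zeros((600,800,3),np.uint8);cv[:H,:W]=a
cv[:b.shape[0],W:W+b.shape[1]]=b;cv[325:325+d.shape[0],W:W+d.shape[1]]=d
cv2.imwrite('pics/c1.png',cv)
cv2.imwrite('pics/c2.png',big(s,(205,130,350,245),5.2))
```

```text
knob t [266.37383178 202.41121495] [261 197  12  12 107]
knob s [263.67261905 151.00595238] [258 144  13  16 168]
or t [260.9787234  227.17021277] [258 224   7   8  47]
or s [287.07894737 156.36842105] [283 154   9   6  38]
cup t [159.18455971 248.23522316] [134 221  40  57 829]
cup t [136.47865854 251.07012195] [127 241  20  21 328]
cup t [144.89285714 280.21428571] [135 279  21   6  28]
cup s [419.38528139 225.07792208] [406 215  29  22 462]
mat ((357.9530029296875, 249.30056762695312), (79.80085754394531, 71.4283676147461), 82.1847152709961)
[[ 0.5680887  -0.18355409  0.003     ]
 [ 0.59145975 -0.38121455  0.003     ]
 [ 0.37480731 -0.40315799  0.003     ]
 [ 0.35414782 -0.20769984  0.003     ]] [ 0.4721259  -0.29390662  0.003     ]
```

View pics/c1.png

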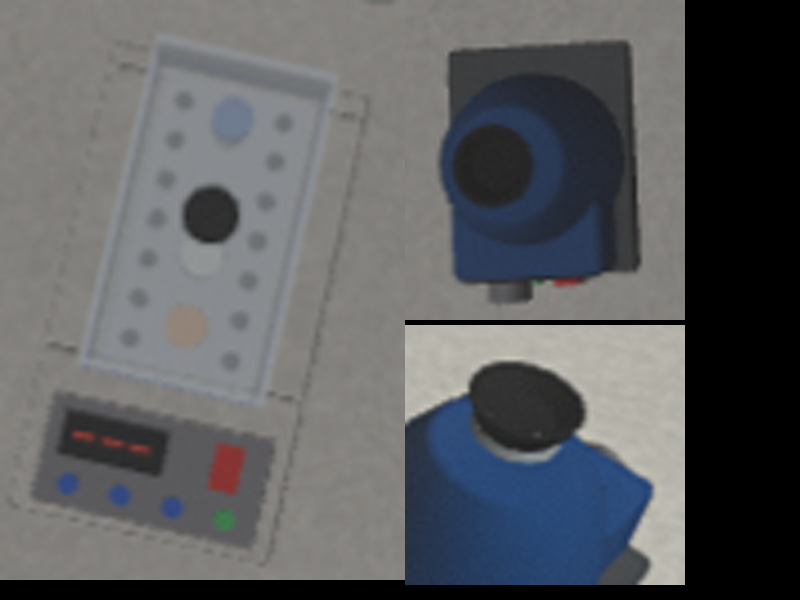

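View pics/c2.png

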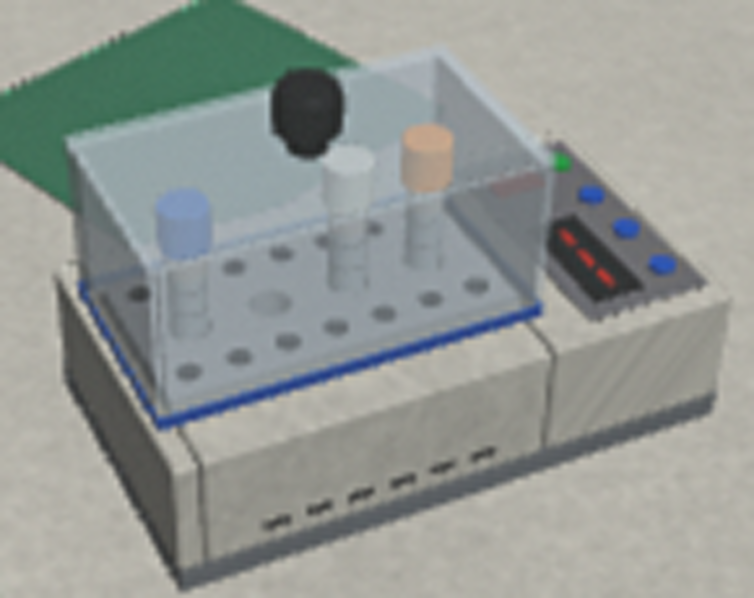

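The crops show orange at the panel-end well (x = -17), white at 21, an empty well at 59 and blue at 97. The cup mouth is at top (136.5,251) and scene (419,225), and the knob is at top (266.4,202.4). Now I'll work out the positions.

Run:
```python
from h import *
t=np.load("top0.npy",allow_pickle=True).item();s=np.load("scene0.npy",allow_pickle=True).item()
f=lambda X,Y,k,x0,y0:((X+.5)/k-.5+x0,(Y+.5)/k-.5+y0)
o=onplane(t,[f(186,327,4.5,220,155)],.150)[0];b=onplane(t,[f(232,118,4.5,220,155)],.150)[0]
d=b-o;print('orange',o,'blue',b,'dist .114?',np.linalg.norm(d),'yaw',np.degrees(np.arctan2(d[1],d[0])))
print('or blob',onplane(t,[(260.98,227.17)],.150))
print('orange scene',onplane(s,[f(428,131,5.2,205,130)],.150), 'blue',onplane(s,[f(184,197,5.2,205,130)],.150))
print('or tri',tri(t,(260.98,227.17),s,(287.08,155.5)))
print('knob t',onplane(t,[(266.37,202.41)],.191),'s',onplane(s,[(263.67,151.0-1)],.183),tri(t,(266.37,202.41),s,(263.67,150)))
print('cup t',onplane(t,[(136.48,251.07)],.139),'s',onplane(s,[(419.4,225.1)],.136),tri(t,(136.48,251.07),s,(419.4,225)))
# roof corners z=.162 ; lid lower edge corners
q=[f(*p,4.5,220,155) for p in((156,38),(337,78),(262,405),(80,365))]
for z in(.162,.079):
  P=onplane(t,q,z);print(z,P,P.mean(0));
  for i,j in((0,1),(1,2),(2,3),(3,0)):
    e=P[j]-P[i];print(np.linalg.norm(e),np.degrees(np.arctan2(e[1],e[0])))
# mixer base corners on bench
q=[f(x-405,y,4,115,210) for x,y in((449,52),(628,42),(638,268))]
P=onplane(t,q,.0);print(P)
for i,j in((0,1),(1,2)):
    e=P[j]-P[i];print(np.linalg.norm(e),np.degrees(np.arctan2(e[1],e[0])))
print('mixer c',(P[0]+P[2])/2)
# bystanders
for n,p,z in(('flask',(193,135),.137),('bulb',(258,133),.035),('beaker',(305,143),.0),('reagent',(387,152),.15),('timer',(123,155),.09)):print(n,onplane(t,[p],z))
st=ctrl.state();print(R.from_rotvec(st['tool_rot']).as_matrix().round(3),st['ee_pos'])
```

```text
orange [ 0.53246772 -0.02775205  0.15      ] blue [ 0.64347047 -0.0540424   0.15      ] dist .114? 0.11407362537001915 yaw -13.32463838814355
or blob [[ 0.53272232 -0.02784041  0.15      ]]
orange scene [[ 0.53092354 -0.0287768   0.15      ]] blue [[ 0.64178925 -0.05495966  0.15      ]]
or tri (array([ 0.53231567, -0.02744335,  0.14940927]), np.float64(0.0011666324643065298))
knob t [[ 0.58825443 -0.04057551  0.191     ]] s [[ 0.59113472 -0.03681676  0.183     ]] (array([ 0.58877918, -0.04054261,  0.1802305 ]), np.float64(0.0009354659527882741))
cup t [[0.47820215 0.27413392 0.139     ]] s [[0.48131814 0.27744246 0.136     ]] (array([0.47793618, 0.27596422, 0.13302123]), np.float64(0.00035205461959612904))
0.162 [[ 0.6853163  -0.01403807  0.162     ]
 [ 0.66247561 -0.10963805  0.162     ]
 [ 0.49110058 -0.06654549  0.162     ]
 [ 0.5131143   0.02795731  0.162     ]] [ 0.5880017  -0.04056607  0.162     ]
0.09829065959328301 -103.43717897381524
0.1767098445786838 165.8854961130841
0.09703289855185931 76.88721135107593
0.17724880496052414 -13.705354896706808
0.079 [[ 0.69985854 -0.01392
[... 190 characters left out ...]
77 -103.4371789738152
0.19121505380925788 165.8854961130841
0.10499783394693897 76.8872113510759
0.1917982546980389 -13.70535489670681
[[0.55254233 0.34464473 0.        ]
 [0.55841114 0.21897792 0.        ]
 [0.4045492  0.21175315 0.        ]]
0.1258037717547715 -87.32615124480876
0.15403146888757147 -177.3115834224351
mixer c [0.47854577 0.27819894 0.        ]
flask [[0.76277295 0.13708715 0.137     ]]
bulb [[ 0.79030534 -0.0251268   0.035     ]]
beaker [[ 0.76858036 -0.15628117  0.        ]]
reagent [[ 0.71087395 -0.33979866  0.15      ]]
timer [[0.72505171 0.32786776 0.09      ]]
[[ 0.922  0.387 -0.   ]
 [ 0.387 -0.922  0.002]
 [ 0.    -0.002 -1.   ]] [ 0.22257492 -0.5294407   0.23025316]
```

```bash
cat >> h.py <<'E'
def goto(x,y,z,phi,st=None):
    st=st or ctrl.state();M=R.from_rotvec(st['tool_rot']);a=np.radians(phi)
    T=R.from_matrix(np.array([[np.cos(a),np.sin(a),0],[np.sin(a),-np.cos(a),0],[0,0,-1.]]))
    tr=M.inv().apply(np.array([x,y,z])-st['ee_pos'])*100
    m=M.as_matrix();print('t',round(st['time_s'],2),'ee',st['ee_pos'].round(4),'phi',round(np.degrees(np.arctan2(m[1,0],m[0,0])),2),'F',st['contact_force'].round(2),'w',round(st['gripper_width'],3),'g',round(st['grip_force'],1))
    print('travel',tr.round(2),'twist',np.degrees((M.inv()*T).as_rotvec()).round(2))
E
python3 -c "
from h import *
goto(.588,-.041,.27,-13.5)"
```

```text
t 0.1 ee [ 0.2226 -0.5294  0.2303] phi 22.79 F [ 0.01  0.12 -0.49] w 0.998 g 0.0
travel [ 52.61 -30.88  -3.89] twist [-1.200e-01  2.000e-02  3.629e+01]
```

>>> {"fn": "arm_command", "kwargs": {"moves": [{"travel":[26,-15.4,-4],"twist":[0,0,18],"jaw":8.5},{"travel":[26,-15.4,-4],"twist":[0,0,18],"jaw":8.5},{"travel":[26,-15.4,-4],"twist":[0,0,18],"jaw":8.5},{"travel":[26,-15.4,-4],"twist":[0,0,18],"jaw":8.5},{"travel":[26,-15.4,-4],"twist":[0,0,18],"jaw":8.5},{"travel":[26,-15.4,-4],"twist":[0,0,18],"jaw":8.5},{"travel":[26,-15.4,-4],"twist":[0,0,18],"jaw":8.5},{"travel":[26,-15.4,-4],"twist":[0,0,18],"jaw":8.5}]}}

```text
time_s: 0.77
ee_pos: [0.4051, -0.2832, 0.2718]
tool_rot: [-3.137, -0.138, -0.003]
contact_force: [0.2, -0.6, -0.7]
gripper_width: 0.995
grip_force: 0.0
```

```bash
python3 -c "
from h import *
goto(.588,-.041,.27,-13.5)"
```

```text
t 0.77 ee [ 0.4051 -0.2832  0.2718] phi 5.05 F [ 0.21 -0.64 -0.69] w 0.995 g 0.0
travel [ 20.35 -22.52   0.26] twist [-0.1  -0.1  18.55]
```

>>> {"fn": "arm_command", "kwargs": {"moves": [{"travel":[20.3,-22.5,0.2],"twist":[0,0,18.4],"jaw":8.5},{"travel":[20.3,-22.5,0.2],"twist":[0,0,18.4],"jaw":8.5},{"travel":[20.3,-22.5,0.2],"twist":[0,0,18.4],"jaw":8.5},{"travel":[20.3,-22.5,0.2],"twist":[0,0,18.4],"jaw":8.5},{"travel":[20.3,-22.5,0.2],"twist":[0,0,18.4],"jaw":8.5},{"travel":[20.3,-22.5,0.2],"twist":[0,0,18.4],"jaw":8.5},{"travel":[20.3,-22.5,0.2],"twist":[0,0,18.4],"jaw":8.5},{"travel":[20.3,-22.5,0.2],"twist":[0,0,18.4],"jaw":8.5}]}}

```text
time_s: 1.43
ee_pos: [0.5878, -0.0422, 0.2685]
tool_rot: [-3.118, 0.367, 0.001]
contact_force: [-0.3, -0.0, -0.0]
gripper_width: 0.996
grip_force: 0.0
```

>>> {"fn": "arm_command", "kwargs": {"moves": [{"travel":[0,0,0],"twist":[0,0,0],"jaw":6},{"travel":[0,0,0],"twist":[0,0,0],"jaw":6},{"travel":[0,0,0],"twist":[0,0,0],"jaw":6}]}}

```text
time_s: 1.68
ee_pos: [0.5856, -0.0465, 0.2686]
tool_rot: [3.119, -0.372, -0.003]
contact_force: [-0.2, -0.2, -0.2]
gripper_width: 0.703
grip_force: 0.0
```

```bash
python3 -c "
from h import *
goto(.588,-.041,.165,-13.5)
c=optics.get_image('scene');cv2.imwrite('pics/s2.png',cv2.resize(c['image'][40:240,180:360],None,fx=3,fy=3))"
```

```text
t 1.68 ee [ 0.5856 -0.0465  0.2686] phi -13.6 F [-0.15 -0.18 -0.21] w 0.703 g 0.0
travel [ 0.12 -0.6  10.36] twist [ 0.04  0.09 -0.1 ]
```

View pics/s2.png

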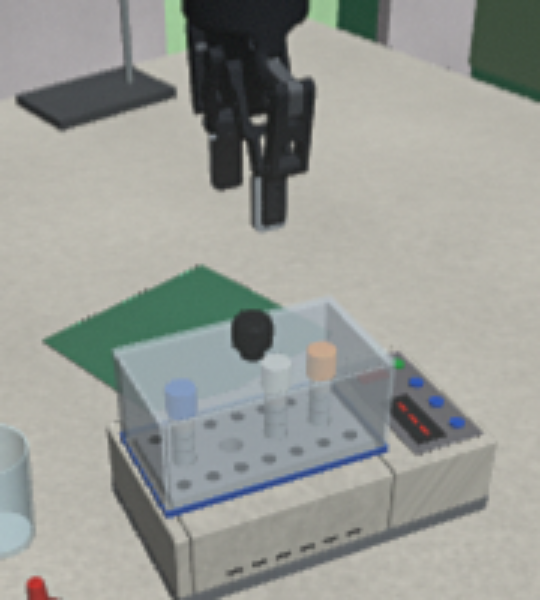

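The gripper is above and in line with the knob, and the hood is untouched. I'll descend to the knob now.

>>> {"fn": "arm_command", "kwargs": {"moves": [{"travel":[0.1,-0.6,3],"twist":[0,0,0],"jaw":6},{"travel":[0.1,-0.6,5],"twist":[0,0,0],"jaw":6},{"travel":[0.1,-0.6,7],"twist":[0,0,0],"jaw":6},{"travel":[0.1,-0.6,8.5],"twist":[0,0,0],"jaw":6},{"travel":[0.1,-0.6,9.5],"twist":[0,0,0],"jaw":6},{"travel":[0.1,-0.6,10],"twist":[0,0,0],"jaw":6},{"travel":[0.1,-0.6,10.2],"twist":[0,0,0],"jaw":6},{"travel":[0.1,-0.6,10.3],"twist":[0,0,0],"jaw":6}]}}

```text
time_s: 2.4
ee_pos: [0.5889, -0.0413, 0.1668]
tool_rot: [3.119, -0.374, 0.001]
contact_force: [-0.2, 0.9, -0.7]
gripper_width: 0.701
grip_force: 0.0
```

>>> {"fn": "arm_command", "kwargs": {"moves": [{"travel":[0,0,0],"twist":[0,0,0],"jaw":4},{"travel":[0,0,0],"twist":[0,0,0],"jaw":4},{"travel":[0,0,0],"twist":[0,0,0],"jaw":2.5},{"travel":[0,0,0],"twist":[0,0,0],"jaw":2},{"travel":[0,0,0],"twist":[0,0,0],"jaw":2},{"travel":[0,0,0],"twist":[0,0,0],"jaw":2},{"travel":[0,0,0],"twist":[0,0,0],"jaw":2}], "newtons": 40}}

```text
time_s: 2.98
ee_pos: [0.5896, -0.0402, 0.1675]
tool_rot: [-3.119, 0.372, -0.004]
contact_force: [1.0, 3.7, 5.8]
gripper_width: 0.332
grip_force: 39.6
```

```bash
python3 -c "
from h import *
goto(.588,-.041,.165,-13.5)"
```

```text
t 2.98 ee [ 0.5896 -0.0402  0.1675] phi -13.59 F [0.98 3.68 5.85] w 0.332 g 39.6
travel [-0.14  0.11  0.25] twist [-0.05 -0.13 -0.09]
```

Gripped at 28 mm wide with 40 N. I'll lift straight up.

>>> {"fn": "arm_command", "kwargs": {"moves": [{"travel":[0,0,-0.3],"twist":[0,0,0],"jaw":2},{"travel":[0,0,-0.8],"twist":[0,0,0],"jaw":2},{"travel":[0,0,-1.8],"twist":[0,0,0],"jaw":2},{"travel":[0,0,-3],"twist":[0,0,0],"jaw":2},{"travel":[0,0,-4.5],"twist":[0,0,0],"jaw":2},{"travel":[0,0,-6],"twist":[0,0,0],"jaw":2},{"travel":[0,0,-7.5],"twist":[0,0,0],"jaw":2},{"travel":[0,0,-9],"twist":[0,0,0],"jaw":2}], "newtons": 50}}

```text
time_s: 3.65
ee_pos: [0.5887, -0.0409, 0.258]
tool_rot: [3.119, -0.373, 0.001]
contact_force: [0.5, 0.2, -2.0]
gripper_width: 0.331
grip_force: 49.4
```

>>> {"fn": "arm_command", "kwargs": {"moves": [{"travel":[0,0,-1.2],"twist":[0,0,0],"jaw":2},{"travel":[0,0,-2],"twist":[0,0,0],"jaw":2},{"travel":[0,0,-2.5],"twist":[0,0,0],"jaw":2},{"travel":[0,0,-2.5],"twist":[0,0,0],"jaw":2},{"travel":[0,0,-2.5],"twist":[0,0,0],"jaw":2}]}}

```text
time_s: 4.07
ee_pos: [0.5884, -0.0407, 0.2809]
tool_rot: [3.119, -0.372, -0.001]
contact_force: [-0.5, -0.7, -2.9]
gripper_width: 0.326
grip_force: 49.4
```

```bash
python3 -c "
from h import *
goto(.472,-.294,.285,6.5)
c=optics.get_image('scene');cv2.imwrite('pics/s3.png',cv2.resize(c['image'][40:240,150:360],None,fx=2.5,fy=2.5))"
```

```text
t 4.07 ee [ 0.5884 -0.0407  0.2809] phi -13.61 F [-0.52 -0.71 -2.89] w 0.326 g 49.4
travel [-5.35 27.36 -0.4 ] twist [ -0.     0.03 -20.11]
```

View pics/s3.png

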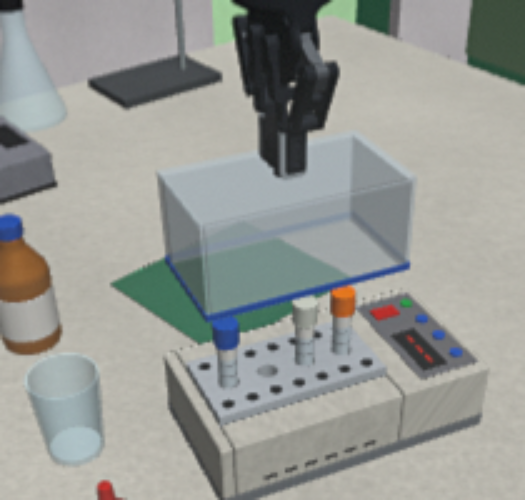

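The hood hangs level and clear of the tubes. I'll carry it to the mat.

>>> {"fn": "arm_command", "kwargs": {"moves": [{"travel":[-0.15,0.8,0],"twist":[0,0,-0.6],"jaw":2},{"travel":[-0.4,2,0],"twist":[0,0,-1.5],"jaw":2},{"travel":[-0.75,3.8,0],"twist":[0,0,-3],"jaw":2},{"travel":[-1.15,5.9,0],"twist":[0,0,-4.5],"jaw":2},{"travel":[-1.55,8,0],"twist":[0,0,-6],"jaw":2},{"travel":[-2,10.2,0],"twist":[0,0,-7.5],"jaw":2},{"travel":[-2.4,12.4,0],"twist":[0,0,-9],"jaw":2},{"travel":[-2.85,14.6,0],"twist":[0,0,-10.5],"jaw":2}]}}

```text
time_s: 4.78
ee_pos: [0.5253, -0.177, 0.2802]
tool_rot: [-3.14, 0.082, 0.003]
contact_force: [0.7, -1.2, -1.4]
gripper_width: 0.329
grip_force: 49.5
```

>>> {"fn": "arm_command", "kwargs": {"moves": [{"travel":[0,2.2,0],"twist":[0,0,-1.5],"jaw":2},{"travel":[0,4.4,0],"twist":[0,0,-3],"jaw":2},{"travel":[0,6.5,0],"twist":[0,0,-4.5],"jaw":2},{"travel":[0,8.5,0],"twist":[0,0,-6],"jaw":2},{"travel":[0,10.2,0],"twist":[0,0,-7.5],"jaw":2},{"travel":[0,11.5,0],"twist":[0,0,-9],"jaw":2},{"travel":[0,12.2,0],"twist":[0,0,-9.6],"jaw":2},{"travel":[0,12.5,0],"twist":[0,0,-9.6],"jaw":2}]}}

```text
time_s: 5.45
ee_pos: [0.519, -0.3018, 0.2803]
tool_rot: [-3.136, -0.175, 0.002]
contact_force: [0.7, 1.6, -3.0]
gripper_width: 0.328
grip_force: 49.5
```

```bash
python3 -c "
from h import *
goto(.472,-.294,.0935,6.5)"
```

```text
t 5.45 ee [ 0.519  -0.3018  0.2803] phi 6.4 F [ 0.68  1.56 -3.  ] w 0.328 g 49.5
travel [-4.55 -1.28 18.69] twist [-0.06  0.08 -0.1 ]
```

>>> {"fn": "arm_command", "kwargs": {"moves": [{"travel":[-0.7,-0.2,0.8],"twist":[0,0,0],"jaw":2},{"travel":[-1.7,-0.5,2.4],"twist":[0,0,0],"jaw":2},{"travel":[-3,-0.9,4.4],"twist":[0,0,0],"jaw":2},{"travel":[-4.1,-1.2,6.6],"twist":[0,0,0],"jaw":2},{"travel":[-4.5,-1.3,8.8],"twist":[0,0,0],"jaw":2},{"travel":[-4.5,-1.3,11],"twist":[0,0,0],"jaw":2},{"travel":[-4.5,-1.3,13],"twist":[0,0,0],"jaw":2},{"travel":[-4.5,-1.3,15],"twist":[0,0,0],"jaw":2}]}}

```text
time_s: 6.12
ee_pos: [0.4733, -0.2918, 0.1302]
tool_rot: [-3.136, -0.178, 0.001]
contact_force: [0.6, -0.6, -2.6]
gripper_width: 0.327
grip_force: 49.6
```

>>> {"fn": "arm_command", "kwargs": {"moves": [{"travel":[0,0,1.2],"twist":[0,0,0],"jaw":2},{"travel":[0,0,2],"twist":[0,0,0],"jaw":2},{"travel":[0,0,2.5],"twist":[0,0,0],"jaw":2},{"travel":[0,0,2.8],"twist":[0,0,0],"jaw":2},{"travel":[0,0,3],"twist":[0,0,0],"jaw":2},{"travel":[0,0,3],"twist":[0,0,0],"jaw":2}]}}

```text
time_s: 6.62
ee_pos: [0.4741, -0.2932, 0.1019]
tool_rot: [3.136, 0.178, 0.001]
contact_force: [0.1, 0.5, -2.0]
gripper_width: 0.328
grip_force: 49.6
```

```bash
python3 -c "
from h import *
goto(.472,-.294,.0935,6.5)"
```

```text
t 6.62 ee [ 0.4741 -0.2932  0.1019] phi 6.5 F [ 0.13  0.51 -2.03] w 0.328 g 49.6
travel [-0.22  0.06  0.84] twist [ 0.05 -0.05 -0.  ]
```

>>> {"fn": "arm_command", "kwargs": {"moves": [{"travel":[0,0,0.3],"twist":[0,0,0],"jaw":2},{"travel":[0,0,0.5],"twist":[0,0,0],"jaw":2},{"travel":[0,0,0.65],"twist":[0,0,0],"jaw":2},{"travel":[0,0,0.75],"twist":[0,0,0],"jaw":2},{"travel":[0,0,0.8],"twist":[0,0,0],"jaw":2},{"travel":[0,0,0.8],"twist":[0,0,0],"jaw":2},{"travel":[0,0,0.8],"twist":[0,0,0],"jaw":2}]}}

```text
time_s: 7.2
ee_pos: [0.4737, -0.2929, 0.0936]
tool_rot: [3.136, 0.178, 0.0]
contact_force: [-1.4, 0.8, 1.1]
gripper_width: 0.326
grip_force: 49.8
```

```bash
python3 -c "
from h import *
goto(.472,-.294,.0935,6.5)"
```

```text
t 7.2 ee [ 0.4737 -0.2929  0.0936] phi 6.49 F [-1.42  0.75  1.14] w 0.326 g 49.8
travel [-0.18  0.09  0.01] twist [ 0.   -0.01 -0.01]
```

The load has transferred to the mat, so the hood is seated. I'll release gently, then rise.

>>> {"fn": "arm_command", "kwargs": {"moves": [{"travel":[0,0,0.05],"twist":[0,0,0],"jaw":3.2},{"travel":[0,0,0.05],"twist":[0,0,0],"jaw":4},{"travel":[0,0,0.05],"twist":[0,0,0],"jaw":5},{"travel":[0,0,0.05],"twist":[0,0,0],"jaw":6},{"travel":[0,0,0.05],"twist":[0,0,0],"jaw":6.5},{"travel":[0,0,0.05],"twist":[0,0,0],"jaw":6.5}]}}

```text
time_s: 7.7
ee_pos: [0.4738, -0.293, 0.0929]
tool_rot: [3.136, 0.178, 0.0]
contact_force: [0.7, -0.7, 0.4]
gripper_width: 0.763
grip_force: 0.0
```

>>> {"fn": "arm_command", "kwargs": {"moves": [{"travel":[0,0,-1],"twist":[0,0,0],"jaw":6.5},{"travel":[0,0,-3],"twist":[0,0,0],"jaw":6.5},{"travel":[0,0,-6],"twist":[0,0,0],"jaw":6.5},{"travel":[0,0,-9],"twist":[0,0,0],"jaw":6.5},{"travel":[0,0,-12],"twist":[0,0,0],"jaw":6.5},{"travel":[0,0,-14],"twist":[0,0,0],"jaw":5},{"travel":[0,0,-14],"twist":[0,0,0],"jaw":5},{"travel":[0,0,-14],"twist":[0,0,0],"jaw":5}]}}

```text
time_s: 8.37
ee_pos: [0.4745, -0.2936, 0.2351]
tool_rot: [3.133, 0.178, 0.005]
contact_force: [-0.4, 0.9, 0.2]
gripper_width: 0.587
grip_force: 0.0
```

```bash
python3 -c "
from h import *
goto(.532,-.028,.24,-13.5)
c=optics.get_image('scene');cv2.imwrite('pics/s4.png',cv2.resize(c['image'][40:240,150:360],None,fx=2.5,fy=2.5))
h=cv2.cvtColor(c['image'],cv2.COLOR_BGR2HSV)
m=cv2.inRange(h,np.array((5,150,120)),np.array((18,255,255)));n,_,st,ce=cv2.connectedComponentsWithStats(m)
for i in range(1,n):
  if st[i,4]>15: print(ce[i],st[i])
"
```

```text
t 8.37 ee [ 0.4745 -0.2936  0.2351] phi 6.49 F [-0.36  0.89  0.18] w 0.587 g 0.0
travel [  8.71 -25.73  -0.55] twist [ 0.16 -0.21 19.99]
[157.26923077 146.46153846] [148 137  20  18 260]
[287.11111111 159.75757576] [282 154  10  13  99]
[343.73307544 352.05319149] [ 326  329   36   54 1034]
[196.92682927 361.95121951] [188 353  16  14  41]
```

View pics/s4.png

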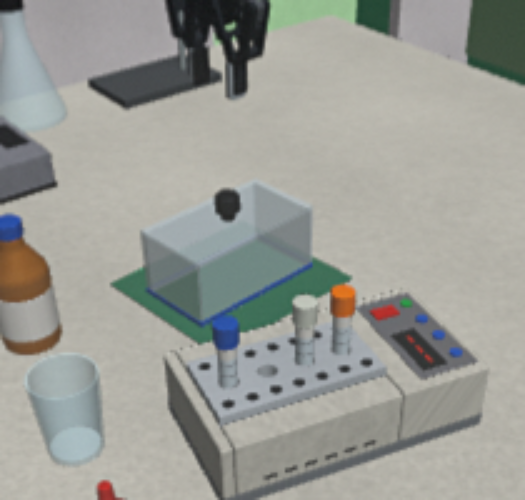

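The hood stands upright on the mat, the tubes are uncovered, and the orange cap is at scene (287,160), unmoved. I'll go to the tube.

>>> {"fn": "arm_command", "kwargs": {"moves": [{"travel":[8.7,-25.7,-0.6],"twist":[0,0,20],"jaw":5},{"travel":[8.7,-25.7,-0.6],"twist":[0,0,20],"jaw":5},{"travel":[8.7,-25.7,-0.6],"twist":[0,0,20],"jaw":5},{"travel":[8.7,-25.7,-0.6],"twist":[0,0,20],"jaw":5},{"travel":[8.7,-25.7,-0.6],"twist":[0,0,20],"jaw":5},{"travel":[8.7,-25.7,-0.6],"twist":[0,0,20],"jaw":5},{"travel":[8.7,-25.7,-0.6],"twist":[0,0,20],"jaw":5},{"travel":[8.7,-25.7,-0.6],"twist":[0,0,20],"jaw":5}]}}

```text
time_s: 9.08
ee_pos: [0.5301, -0.0222, 0.2366]
tool_rot: [-3.118, 0.359, 0.007]
contact_force: [-0.5, -0.6, 0.0]
gripper_width: 0.588
grip_force: 0.0
```

>>> {"fn": "arm_command", "kwargs": {"moves": [{"travel":[0,0,0],"twist":[0,0,0],"jaw":5},{"travel":[0,0,0],"twist":[0,0,0],"jaw":5},{"travel":[0,0,0],"twist":[0,0,0],"jaw":5}]}}

```text
time_s: 9.33
ee_pos: [0.5303, -0.0286, 0.2376]
tool_rot: [3.119, -0.372, -0.003]
contact_force: [-0.1, 0.2, -0.5]
gripper_width: 0.583
grip_force: 0.0
```

```bash
python3 -c "
from h import *
goto(.532,-.028,.119,-13.5)"
```

```text
t 9.33 ee [ 0.5303 -0.0286  0.2376] phi -13.59 F [-0.1   0.18 -0.46] w 0.583 g 0.0
travel [ 0.18 -0.11 11.86] twist [ 0.03  0.12 -0.09]
```

>>> {"fn": "arm_command", "kwargs": {"moves": [{"travel":[0.15,-0.1,2],"twist":[0,0,0],"jaw":5},{"travel":[0.15,-0.1,5],"twist":[0,0,0],"jaw":5},{"travel":[0.15,-0.1,7],"twist":[0,0,0],"jaw":5},{"travel":[0.15,-0.1,9],"twist":[0,0,0],"jaw":5},{"travel":[0.15,-0.1,10.5],"twist":[0,0,0],"jaw":5},{"travel":[0.15,-0.1,11.4],"twist":[0,0,0],"jaw":5},{"travel":[0.15,-0.1,11.8],"twist":[0,0,0],"jaw":5},{"travel":[0.15,-0.1,11.9],"twist":[0,0,0],"jaw":5}]}}

```text
time_s: 10.0
ee_pos: [0.5322, -0.0278, 0.119]
tool_rot: [-3.119, 0.372, 0.002]
contact_force: [-0.7, 0.3, -0.3]
gripper_width: 0.588
grip_force: 0.0
```

>>> {"fn": "arm_command", "kwargs": {"moves": [{"travel":[0,0,0],"twist":[0,0,0],"jaw":3.5},{"travel":[0,0,0],"twist":[0,0,0],"jaw":3},{"travel":[0,0,0],"twist":[0,0,0],"jaw":2.6},{"travel":[0,0,0],"twist":[0,0,0],"jaw":2.2},{"travel":[0,0,0],"twist":[0,0,0],"jaw":1.5},{"travel":[0,0,0],"twist":[0,0,0],"jaw":1.5},{"travel":[0,0,0],"twist":[0,0,0],"jaw":1.5},{"travel":[0,0,0],"twist":[0,0,0],"jaw":1.5}], "newtons": 50}}

```text
time_s: 10.67
ee_pos: [0.5338, -0.027, 0.1211]
tool_rot: [-3.12, 0.369, -0.004]
contact_force: [0.4, 0.4, 5.2]
gripper_width: 0.249
grip_force: 48.9
```

```bash
python3 -c "
from h import *
goto(.532,-.028,.119,-13.5)"
```

```text
t 10.67 ee [ 0.5338 -0.027   0.1211] phi -13.5 F [0.36 0.38 5.17] w 0.249 g 48.9
travel [-0.16  0.14  0.21] twist [-0.03 -0.15 -0.  ]
```

Gripped at 21 mm wide. I'll draw the tube straight out.

>>> {"fn": "arm_command", "kwargs": {"moves": [{"travel":[0,0,-0.5],"twist":[0,0,0],"jaw":1.5},{"travel":[0,0,-1.5],"twist":[0,0,0],"jaw":1.5},{"travel":[0,0,-3],"twist":[0,0,0],"jaw":1.5},{"travel":[0,0,-5],"twist":[0,0,0],"jaw":1.5},{"travel":[0,0,-7],"twist":[0,0,0],"jaw":1.5},{"travel":[0,0,-9],"twist":[0,0,0],"jaw":1.5},{"travel":[0,0,-11.5],"twist":[0,0,0],"jaw":1.5},{"travel":[0,0,-14],"twist":[0,0,0],"jaw":1.5}]}}

```text
time_s: 11.33
ee_pos: [0.5316, -0.0272, 0.2607]
tool_rot: [3.119, -0.369, -0.004]
contact_force: [-0.4, -0.7, 0.4]
gripper_width: 0.252
grip_force: 49.1
```

>>> {"fn": "arm_command", "kwargs": {"moves": [{"travel":[0,0,-1.5],"twist":[0,0,0],"jaw":1.5},{"travel":[0,0,-2],"twist":[0,0,0],"jaw":1.5},{"travel":[0,0,-2],"twist":[0,0,0],"jaw":1.5},{"travel":[0,0,-2],"twist":[0,0,0],"jaw":1.5}]}}

```text
time_s: 11.67
ee_pos: [0.532, -0.027, 0.279]
tool_rot: [3.12, -0.37, -0.003]
contact_force: [-0.3, -0.3, -0.3]
gripper_width: 0.252
grip_force: 49.1
```

```bash
python3 -c "
from h import *
goto(.478,.276,.28,-13.5)
c=optics.get_image('scene');cv2.imwrite('pics/s5.png',cv2.resize(c['image'][20:220,200:360],None,fx=3,fy=3))
np.save('s5.npy',c,allow_pickle=True);np.save('t5.npy',optics.get_image('top'),allow_pickle=True)"
```

```text
t 11.67 ee [ 0.532 -0.027  0.279] phi -13.51 F [-0.32 -0.3  -0.35] w 0.252 g 49.1
travel [-12.33 -28.2   -0.09] twist [ 0.02  0.09 -0.01]
```

View pics/s5.png

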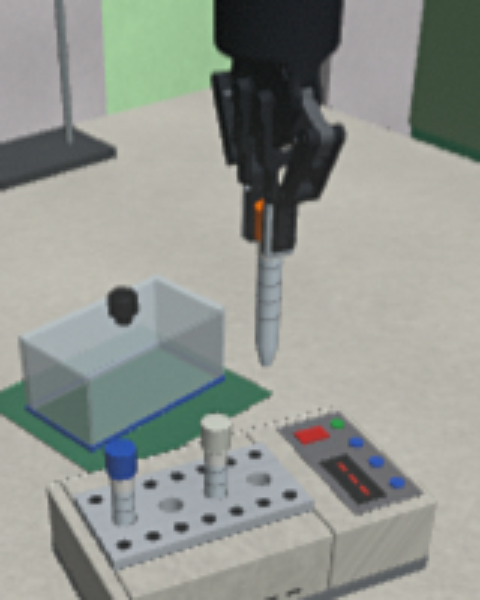

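The tube hangs free with its tip at about scene (288,141). I'll check its tilt against the tool axis and carry it to the mixer.

```bash
cat >> h.py <<'E'
def proj(c,P):
    M=R.from_rotvec(c['orientation']).as_matrix();q=(np.atleast_2d(P)-c['origin'])@M;q=q*[1,-1,-1]
    K=np.array([[c['fx'],0,c['cx']],[0,c['fy'],c['cy']],[0,0,1.]])
    return cv2.projectPoints(q,np.zeros(3),np.zeros(3),K,np.array([c['k1'],0,0,0.]))[0].reshape(-1,2)
E
python3 -c "
from h import *
s=np.load('s5.npy',allow_pickle=True).item()
p=np.array([.532,-.027,.279]);print((proj(s,[p-[0,0,.091],p-[0,0,.015]])-[200,20])*3)
"
```

```text
[[263.28847621 362.0419177 ]
 [267.86577049 265.59657972]]
```

>>> {"fn": "arm_command", "kwargs": {"moves": [{"travel":[-0.4,-1,0],"twist":[0,0,0],"jaw":1.5},{"travel":[-1.1,-2.6,0],"twist":[0,0,0],"jaw":1.5},{"travel":[-2,-4.6,0],"twist":[0,0,0],"jaw":1.5},{"travel":[-3,-7,0],"twist":[0,0,0],"jaw":1.5},{"travel":[-4,-9.2,0],"twist":[0,0,0],"jaw":1.5},{"travel":[-5,-11.5,0],"twist":[0,0,0],"jaw":1.5},{"travel":[-6,-13.7,0],"twist":[0,0,0],"jaw":1.5},{"travel":[-7,-16,0],"twist":[0,0,0],"jaw":1.5}]}}

```text
time_s: 12.43
ee_pos: [0.5007, 0.1466, 0.2786]
tool_rot: [3.12, -0.369, -0.004]
contact_force: [1.2, 0.5, -0.0]
gripper_width: 0.255
grip_force: 49.1
```

>>> {"fn": "arm_command", "kwargs": {"moves": [{"travel":[-1,-2.3,0],"twist":[0,0,0],"jaw":1.5},{"travel":[-2,-4.6,0],"twist":[0,0,0],"jaw":1.5},{"travel":[-3,-6.9,0],"twist":[0,0,0],"jaw":1.5},{"travel":[-4,-9,0],"twist":[0,0,0],"jaw":1.5},{"travel":[-4.7,-10.8,0],"twist":[0,0,0],"jaw":1.5},{"travel":[-5.2,-11.8,0],"twist":[0,0,0],"jaw":1.5},{"travel":[-5.3,-12.2,0],"twist":[0,0,0],"jaw":1.5},{"travel":[-5.3,-12.2,0],"twist":[0,0,0],"jaw":1.5}]}}

```text
time_s: 13.1
ee_pos: [0.4783, 0.2766, 0.279]
tool_rot: [3.119, -0.367, -0.002]
contact_force: [-0.7, -0.5, -0.6]
gripper_width: 0.252
grip_force: 49.1
```

```bash
python3 -c "
from h import *
goto(.478,.276,.28,-13.5)
c=optics.get_image('scene');cv2.imwrite('pics/s6.png',cv2.resize(c['image'][100:260,370:480],None,fx=3.7,fy=3.7,interpolation=cv2.INTER_CUBIC))
np.save('s6.npy',c,allow_pickle=True)
p=ctrl.state()['ee_pos'];print((proj(c,[p-[0,0,.091],p-[0,0,.015]])-[370,100])*3.7)"
```

```text
t 13.1 ee [0.4783 0.2766 0.279 ] phi -13.41 F [-0.74 -0.53 -0.62] w 0.252 g 49.1
travel [-0.02  0.06 -0.1 ] twist [0.06 0.06 0.09]
[[213.94391799 378.44185633]
 [265.76586609 244.81676879]]
```

View pics/s6.png

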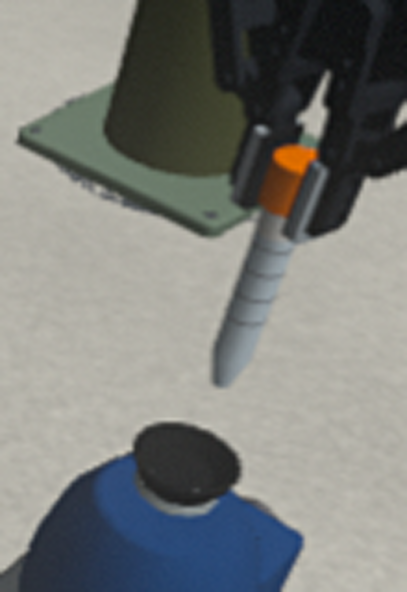

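The tip is at crop (221,383), just above the cup mouth at (187,462). I'll measure the tube's tilt from its edges.

Run:
```python
from h import *
for n,p in(('s5',[.532,-.027,.279]),('s6',[.4783,.2766,.279])):
    c=np.load(n+'.npy',allow_pickle=True).item();b=np.load('scene0.npy',allow_pickle=True).item()['image'];p=np.array(p)
    D=cv2.absdiff(c['image'],b).max(2).astype(float)
    zs=np.array([.083,.032]);A=proj(c,[p-[0,0,z] for z in zs]);pts=[]
    for r in range(int(A[1,1])+1,int(A[0,1])):
        x=A[1,0]+(A[0,0]-A[1,0])*(r-A[1,1])/(A[0,1]-A[1,1])
        cols=np.arange(int(x)-11,int(x)+12);w=D[r,cols];m=np.where(w>14)[0]
        if len(m)>2: pts.append((cols[m[0]]/2+cols[m[-1]]/2,r,len(m),x))
    P=np.array(pts);f=np.polyfit(P[:,1],P[:,0],1);e=np.polyfit(P[:,1],P[:,3],1)
    print(n,f[0],e[0],'ang diff',np.degrees(np.arctan(f[0])-np.arctan(e[0])),'mean dx',(P[:,0]-P[:,3]).mean(),P[:,2])
```

```text
s5 -0.03721804511277897 -0.047471824643117985 ang diff 0.5864416450545054 mean dx 0.33878106598926083 [9. 9. 9. 9. 9. 9. 9. 9. 9. 9. 9. 8. 8. 8. 8. 8. 8. 8. 8. 8.]
s6 -0.35177865612648324 -0.38945126057513235 ang diff 1.8977050740194898 mean dx 0.5345885383100584 [13. 12. 13. 13. 13. 13. 13. 13. 13. 12. 13. 13. 12. 13. 12. 12. 13. 12.
 12. 11. 11. 11. 10.]
```

The tilt is under about 2° and the tip is over the cup within calibration error. I'll descend.

>>> {"fn": "arm_command", "kwargs": {"moves": [{"travel":[0,0,1],"twist":[0,0,0],"jaw":1.5},{"travel":[0,0.05,2.5],"twist":[0,0,0],"jaw":1.5},{"travel":[0,0.05,3.7],"twist":[0,0,0],"jaw":1.5},{"travel":[0,0.05,4.6],"twist":[0,0,0],"jaw":1.5},{"travel":[0,0.05,5.2],"twist":[0,0,0],"jaw":1.5},{"travel":[0,0.05,5.6],"twist":[0,0,0],"jaw":1.5},{"travel":[0,0.05,5.7],"twist":[0,0,0],"jaw":1.5},{"travel":[0,0.05,5.7],"twist":[0,0,0],"jaw":1.5}]}}

```text
time_s: 13.82
ee_pos: [0.479, 0.2753, 0.2227]
tool_rot: [3.12, -0.37, -0.0]
contact_force: [1.5, -0.2, -0.7]
gripper_width: 0.249
grip_force: 49.1
```

>>> {"fn": "arm_command", "kwargs": {"moves": [{"travel":[0,0,0.1],"twist":[0,0,0],"jaw":1.5},{"travel":[0,0,0.2],"twist":[0,0,0],"jaw":1.5},{"travel":[0,0,0.2],"twist":[0,0,0],"jaw":1.5}]}}

```text
time_s: 14.07
ee_pos: [0.4791, 0.2756, 0.2212]
tool_rot: [-3.119, 0.369, -0.001]
contact_force: [-0.2, 0.0, -0.5]
gripper_width: 0.249
grip_force: 49.1
```

>>> {"fn": "arm_command", "kwargs": {"moves": [{"travel":[0,0,0.1],"twist":[0,0,0],"jaw":1.5},{"travel":[0,0,0.2],"twist":[0,0,0],"jaw":1.5},{"travel":[0,0,0.2],"twist":[0,0,0],"jaw":1.5}]}}

```text
time_s: 14.32
ee_pos: [0.4792, 0.2756, 0.2192]
tool_rot: [-3.119, 0.369, -0.001]
contact_force: [0.1, 0.6, 1.1]
gripper_width: 0.253
grip_force: 49.1
```

```bash
python3 -c "
from h import *
goto(.478,.276,.215,-13.5)"
```

```text
t 14.32 ee [0.4792 0.2756 0.2192] phi -13.5 F [0.07 0.62 1.13] w 0.253 g 49.1
travel [-0.12 -0.01  0.42] twist [-0.03 -0.04 -0.  ]
```

Contact came at TCP 0.219, as predicted. Now I'll press.

>>> {"fn": "arm_command", "kwargs": {"moves": [{"travel":[0,0,0.15],"twist":[0,0,0],"jaw":1.5},{"travel":[0,0,0.3],"twist":[0,0,0],"jaw":1.5},{"travel":[0,0,0.42],"twist":[0,0,0],"jaw":1.5},{"travel":[0,0,0.5],"twist":[0,0,0],"jaw":1.5},{"travel":[0,0,0.5],"twist":[0,0,0],"jaw":1.5},{"travel":[0,0,0.5],"twist":[0,0,0],"jaw":1.5}]}}

```text
time_s: 14.82
ee_pos: [0.4796, 0.2756, 0.2152]
tool_rot: [-3.119, 0.369, -0.003]
contact_force: [-1.6, -0.4, 6.6]
gripper_width: 0.252
grip_force: 49.7
```

```bash
python3 -c "
from h import *
goto(.4785,.276,.215,-13.5)
c=optics.get_image('scene');cv2.imwrite('pics/s7.png',cv2.resize(c['image'][100:260,370:480],None,fx=3.7,fy=3.7,interpolation=cv2.INTER_CUBIC))"
```

```text
t 14.82 ee [0.4796 0.2756 0.2152] phi -13.5 F [-1.62 -0.37  6.57] w 0.252 g 49.7
travel [-0.12 -0.01  0.02] twist [-0.06 -0.11 -0.  ]
```

View pics/s7.png

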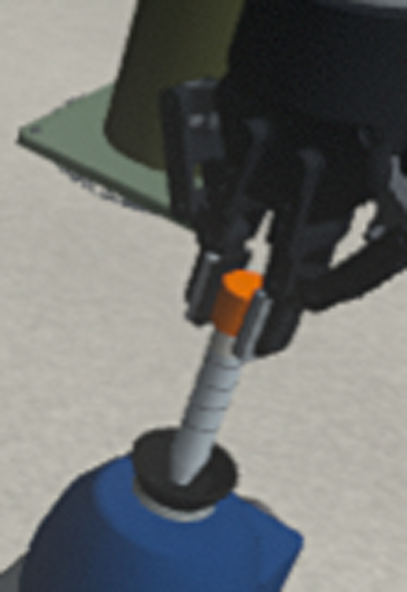

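The tip sits inside the cup at about (185,478) and the head is down. The force is 6.6 N, which is about 3.6–4 mm. I'll hold.

>>> {"fn": "arm_command", "kwargs": {"moves": [{"travel":[0,0,0.03],"twist":[0,0,0],"jaw":1.5},{"travel":[0,0,0.03],"twist":[0,0,0],"jaw":1.5},{"travel":[0,0,0.03],"twist":[0,0,0],"jaw":1.5},{"travel":[0,0,0.03],"twist":[0,0,0],"jaw":1.5},{"travel":[0,0,0.03],"twist":[0,0,0],"jaw":1.5},{"travel":[0,0,0.03],"twist":[0,0,0],"jaw":1.5},{"travel":[0,0,0.03],"twist":[0,0,0],"jaw":1.5},{"travel":[0,0,0.03],"twist":[0,0,0],"jaw":1.5}]}}

```text
time_s: 15.53
ee_pos: [0.4797, 0.2756, 0.215]
tool_rot: [-3.119, 0.369, -0.004]
contact_force: [-1.6, 0.6, 6.4]
gripper_width: 0.249
grip_force: 49.7
```

>>> {"fn": "arm_command", "kwargs": {"moves": [{"travel":[0,0,0],"twist":[0,0,0],"jaw":1.5},{"travel":[0,0,0],"twist":[0,0,0],"jaw":1.5},{"travel":[0,0,0],"twist":[0,0,0],"jaw":1.5},{"travel":[0,0,0],"twist":[0,0,0],"jaw":1.5},{"travel":[0,0,0],"twist":[0,0,0],"jaw":1.5},{"travel":[0,0,0],"twist":[0,0,0],"jaw":1.5},{"travel":[0,0,0],"twist":[0,0,0],"jaw":1.5},{"travel":[0,0,0],"twist":[0,0,0],"jaw":1.5}]}}

```text
time_s: 16.2
ee_pos: [0.4797, 0.2756, 0.215]
tool_rot: [-3.119, 0.369, -0.004]
contact_force: [-0.6, -0.7, 6.9]
gripper_width: 0.254
grip_force: 49.7
```

>>> {"fn": "arm_command", "kwargs": {"moves": [{"travel":[0,0,0],"twist":[0,0,0],"jaw":1.5},{"travel":[0,0,0],"twist":[0,0,0],"jaw":1.5},{"travel":[0,0,0],"twist":[0,0,0],"jaw":1.5},{"travel":[0,0,0],"twist":[0,0,0],"jaw":1.5},{"travel":[0,0,0],"twist":[0,0,0],"jaw":1.5},{"travel":[0,0,0],"twist":[0,0,0],"jaw":1.5},{"travel":[0,0,0],"twist":[0,0,0],"jaw":1.5},{"travel":[0,0,0],"twist":[0,0,0],"jaw":1.5}]}}

```text
time_s: 16.87
ee_pos: [0.4796, 0.2756, 0.2149]
tool_rot: [-3.119, 0.369, -0.003]
contact_force: [-0.3, -0.9, 7.1]
gripper_width: 0.253
grip_force: 49.7
```

```bash
python3 -c "
from h import *
print(order.hand_in())"
```

```text
the job is handed in; nothing more can be done
None
```

I set the hood upright on the mat and handed in with the orange tube still held in the mixer cup, the head pressed about 4 mm (about 7 N) for just over 2 s. The job took about 17 s and no other objects were touched; the verdict was not shown.

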